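# Run a fixture plate out to the reference rod and hold it down

## Robot

A 6-joint arm with a two-finger parallel gripper is mounted at the origin on a cart in front of the work surface, level with it; the furniture and walls round the work are solid. World frame = base frame: x ahead of the robot, y to its left, z up, the work surface at z = 0. Lengths are in m, angles in rad, forces in N, time in s.
With the tool pointing down it reaches from about 0.275 to 0.825 m from the base axis. Payload 4.9 kg.
Tool frame: the origin (TCP) lies on the centre line of the jaws, within the pads' length; the fingertips stand 14 mm ahead of it and the grasp point (between the pads) lies 5 mm behind it; z points along the fingers, y is the line along which they close (so a half turn about z gives the same grasp; the last joint's range is limited). The gripper opens to 85 mm and grips with 20 to 120 N. Pads are 22 mm wide; open, the fingers measure 114 mm over their backs; the gripper's body (76 mm by 85 mm) begins 54 mm behind the grasp point. The pads swing forward as they close: fully open they stand 13 mm farther back than shut.
Start: joints at [-1.342, 0.326, -0.193, 1.052, 0, 1.437], TCP at [0.195, -0.514, 0.245] pointing down, gripper open.
Joint ranges: [-2.65, 2.65], [-0.97, 1.79], [-1.3, 1.35], [-1.93, 2.1], [-1.47, 1.37], [-3.14, 3.14]. Speed limits (rad/s): [2.57, 2.57, 3.14, 3.14, 3.14, 3.14].

## Interface

Orientations are given as a unit quaternion [x, y, z, w].
In Python, from plant import bot gives the robot as it stands.
- The arm moves only by the tool carry_out, never from a script. Its argument "increments" is a list of rows, each a list of 7 numbers: the opening, from -1 (shut) to 1 (fully open), so that 0 is half open, then the shift along the tool's x, y, z in cm, then the turn, a rotation vector about the tool's x, y, z in rad. A call has 1 to 8 rows; each row shifts and turns the commanded pose from where the row before left it, along the tool's axes as they then stand; what a row does not reach is not made up. A row lasts 1/12 s, in which the tool goes at most 41.7 mm and 7.16 degrees, less where a joint would pass 70% of its speed; a pose out of reach is approached as far as the arm can. A call with a gripper value outside its range is refused whole. The fingers move at their own pace and stop on an object; "newtons" is the grip in N (left out, the last holds). Time passes only in rows, so rows that do not move let the fingers close. It gives the time, the measured TCP pose, the force and the opening at its end, in the units of the state.
- bot.read_state(): the state, without advancing time (a new reading comes with each control period).
- bot.snapshot(name): name is "scene" or "top"; returns (picture, depth): 400x640x3 uint8, red, green, blue; 400x640 float32, m along the optical axis (not along the pixel's ray), 0 where there is no reading.
- bot.get_calibration(name): a dict with "intrinsics" (3x3 intrinsics, pixels), "position" and "rotation" of the camera in the world. Camera axes: x right, y down, z forward; pixel columns grow to the right and rows downward; lengths in m; the calibration is good to about 2 mm. A picture is of the moment at which its call begins. get_calibration takes no time and is no camera call.
- bot.hand_in(): hands the job in, once; it reports no verdict.
Trained networks look in the newest picture that a camera, given by its name, has taken for a name from the list of things; names that differ only in an ending like _2 or _b are one class to them, and where a whole thing is asked for, a point or a joint stands for the part that bears it (a point fixed in the world has none). Each returns a list of dicts, best first, with "confidence" (0 to 1); they miss things now and then, are a little off and sometimes report something else, mostly with a low value. They report only what shows in the picture. A call takes as long as a camera call. They do not tell look-alikes from the thing itself.
- bot.find_in(camera, name): "rect" ([left, top, right, bottom] in pixels, round what is visible of it).
- bot.landmark_of(camera, name): "pixel" ([row, column] in pixels: a listed point, or the origin of a listed thing).
The state is a dict: "time_s": time; "joints": joint angles; "joint_vel": joint speeds; "effort": joint torques, N m; "position": TCP position; "orientation": TCP orientation; "wrist_force": force on the tool from outside, world axes, zero at the start; "torque": the same for the moment, N m; "gripper_width": finger opening in m.
Only numpy, scipy, OpenCV 4.12 (cv2) and the standard library are available. Lean on these libraries where they do the work, as an engineer would, in place of code of your own. Each camera call takes 0.05 s, during which the arm holds its last target. There are 200 camera calls.

## Task

Slide the aluminium fixture plate along the blue work rest, away from its handle end, until its front edge is directly under the red reference rod, so that the screw holes in its front half hang clear of the rest. Keep it lying flat on the rest all the way (slide it, do not lift it off or let it tip), and bring it square to the rest and centred on its width. So far out it would tip over by itself, so finish while still holding the plate by its black handle, pressing it lightly down onto the rest, at standstill; leave the spool, the tip cleaner and the red side cutters where they are.

Things in the scene. Friction and masses are not known exactly. Their poses are not given: they have to be found in the camera images.
- riser: Work rest: blue cast block with a dark steel top, 200 mm long (its x), 90 mm wide (its y), 80 mm high, fixed to the bench. Origin: centre of its underside, on the bench; z up. Its x axis points outward, the way the plate is to slide, so the outer end of the top is at x = +0.100, top face at z = +0.080. Points roughly to the robot's left.
- plate: Fixture plate: loose aluminium bar 280 mm long (its x), 60 wide (y), 10 thick, 0.3 to 0.65 kg, with eight small holes, lying slightly askew on the rest, its front 40 to 75 mm beyond the outer end. Origin: centre of its underside; x points to its front end (outward), z up. Balance point about 7 mm behind the origin: not held, it tips once it overhangs by more than about 147 mm.
- plate_front (a point): Point on the plate: middle of the top edge of its front end (plate frame x = +0.140, y = 0, z = +0.010). Axes as the plate's.
- plate_handle (a point): Point on the plate: middle of the bar of the black bridge handle near its rear end (plate frame x = -0.100, y = 0, z = +0.036). Bar 80 mm long along the plate's x, 16 wide, 18 high, top 45 mm above the plate's underside; under it 17 mm of free height between two feet. Pinch it from above across its 16 mm width. Axes as the plate's.
- marker: Magnetic stand, fixed to the bench beyond the outer end of the rest: dark block 40 x 50 x 44 mm, at y = +0.080 of this frame, with a steel post that carries the red reference rod. Origin: on the bench directly below the rod, on the rest's centre line; axes parallel to the rest's.
- rod_mark (a point): Point on the axis of the red reference rod (5 mm thick, level, running across, along the stand's y) where it crosses the rest's centre line, 104 mm above the bench, about 14 mm above the plate's top. It lies 170 to 200 mm beyond the outer end of the rest.
- spool: Bystander: small solder spool, 44 x 44 x 32 mm, loose, standing beside the rest on the side away from the robot. Origin: centre of its underside.
- tip_cleaner: Bystander: black round tip cleaner with brass wool, 58 mm wide, 43 mm high, loose, on the robot's side of the rest's outer end. Origin: centre of its underside.
- cutters: Bystander: red-handled side cutters, 121 x 46 x 13 mm, lying loose beside the rest on the robot's side. Origin: centre of its underside.
There are look-alikes about, which are no part of the job. There is more than one size of the marker; the job needs the larger.

How it is judged:
By the outcome, as a careful person would: the job done as asked, in the order asked, and still so for the second after the job is handed in, while the arm keeps its last pose, push and grip.
It also fails if it takes over 32 s, if anything falls off the work surface, if the arm or the gripper's body presses on something with over 40 N, if the wrist force passes 120 N, or if a joint passes its speed limit or range.

## Working session

There is one attempt and no reset: what is moved stays moved. The work goes in short steps, Python scripts to look and compute and a tool call to move; the robot and the scene stay as the last step left them, time stands still between calls to the robot, and variables do not carry over. Pictures are saved under pics/ and viewed, on a budget of 10 in all, crops included, one or two more only if the job needs it, and the job is handed in when it is done.

Besides the shell and the picture viewer there is one more tool, called after "Emit:" as name(argument=value, ...) on one line, values as JSON. carry_out: Moves the arm, as the interface text tells. Its arguments: {"type":"object","properties":{"increments":{"type":"array"},"newtons":{"type":"number"}},"required":["increments"]}

```bash
ls; mkdir -p pics
cat > h.py <<'E'
import numpy as np, cv2
from plant import bot
def snap(n,f=None):
    p,d=bot.snapshot(n)
    if f: cv2.imwrite('pics/'+f,p[:,:,::-1]); np.save('pics/'+f+'.npy',d)
    return p,d
def ray(n,r,c):
    k=bot.get_calibration(n); K=np.array(k['intrinsics']);R=np.array(k['rotation'])
    return np.array(k['position']),R@np.linalg.inv(K)@np.array([c,r,1.])
def atz(n,r,c,z):
    o,v=ray(n,r,c); return o+v*(z-o[2])/v[2]
def cloud(n,d):
    k=bot.get_calibration(n); K=np.array(k['intrinsics']);R=np.array(k['rotation'])
    r,c=np.mgrid[:d.shape[0],:d.shape[1]]
    P=np.stack([(c-K[0,2])/K[0,0]*d,(r-K[1,2])/K[1,1]*d,d],-1)
    return P@R.T+np.array(k['position'])
E
python3 - <<'E'
from h import *
np.set_printoptions(precision=4,suppress=True)
for n in ('scene','top'):
    snap(n,n+'0.png'); k=bot.get_calibration(n); print(n,np.array(k['position']),np.array(k['rotation']).tolist(),np.array(k['intrinsics']).tolist())
    for t in ['riser','plate','plate_front','plate_handle','marker','rod_mark']:
        print(t,[(np.round(x['pixel']),round(x['confidence'],2)) for x in bot.landmark_of(n,t)])
print(bot.read_state())
E
```

```text
pics
scene [0.1404 0.8641 0.4879] [-0.18122279257557602, 0.824018328473093, -0.5241612985873247, 0.11578871643976774] [[413.45228058528085, 0.0, 318.8045794422914], [0.0, 413.45228058528085, 198.51925811558198], [0.0, 0.0, 1.0]]
riser [(array([202., 336.]), 0.75)]
plate [(array([175., 331.]), 0.67)]
plate_front [(array([195., 317.]), 0.98)]
plate_handle [(array([152., 340.]), 0.89)]
marker []
rod_mark [(array([257., 258.]), 0.89), (array([206., 306.]), 0.85)]
top [0.4591 0.0811 1.0291] [-0.6965996467670615, 0.7172099847450509, -0.011301406151628644, 0.015200267267541492] [[484.10620849061826, 0.0, 314.1051919941575], [0.0, 484.10620849061826, 190.73764658159536], [0.0, 0.0, 1.0]]
riser [(array([171., 397.]), 0.6)]
plate [(array([172., 391.]), 0.96)]
plate_front [(array([181., 319.]), 0.87)]
plate_handle [(array([156., 444.]), 0.87), (array([181., 320.]), 0.7)]
marker [(array([190., 194.]), 0.71), (array([192., 274.]), 0.7)]
rod_mark [(array([194., 270.]), 0.94), (array([186., 184.]), 0.83)]
{'time_s': 0.7, 'joints': array([-1.3422,  0.3262, -0.1926,  1.052 ,  0.    ,  1.4366]), 'joint_vel': array([ 0.0006,  0.0009,  0.001 ,  0.0017, -0.0012,  0.0013]), 'effort': array([  0.0008, -44.3196,  26.2714,   0.0009,  -0.0002,  -0.    ]), 'position': array([ 0.1952, -0.5142,  0.2453]), 'orientation': array([ 0.9836,  0.1804,  0.    , -0.    ]), 'wrist_force': array([-0.7551,  0.0756, -0.3634]), 'torque': array([-0.0841,  0.0156, -0.011 ]), 'gripper_width': 0.08526739397169747}
```

```bash
sed -i "s/R=np.array(k\['rotation'\])/R=Rotation.from_quat(k['rotation']).as_matrix()/; 1a from scipy.spatial.transform import Rotation" h.py
python3 - <<'E'
from h import *
np.set_printoptions(precision=4,suppress=True)
for r,c,z in [(181,319,.09),(156,444,.125),(194,270,.104),(186,184,.104)]: print(atz('top',r,c,z))
for r,c,z in [(195,317,.09),(152,340,.125),(257,258,.104),(206,306,.104)]: print('s',atz('scene',r,c,z))
p=cv2.imread('pics/top0.png'); cv2.imwrite('pics/topc.png',cv2.resize(p[60:300,130:530],None,fx=2,fy=2,interpolation=2))
E
```

```text
[0.513  0.0757 0.09  ]
[ 0.5509 -0.1592  0.125 ]
[0.4901 0.1702 0.104 ]
[0.5102 0.3346 0.104 ]
s [0.5099 0.0766 0.09  ]
s [ 0.5398 -0.1357  0.125 ]
s [0.4808 0.3731 0.104 ]
s [0.4943 0.1646 0.104 ]
```

View pics/scene0.png

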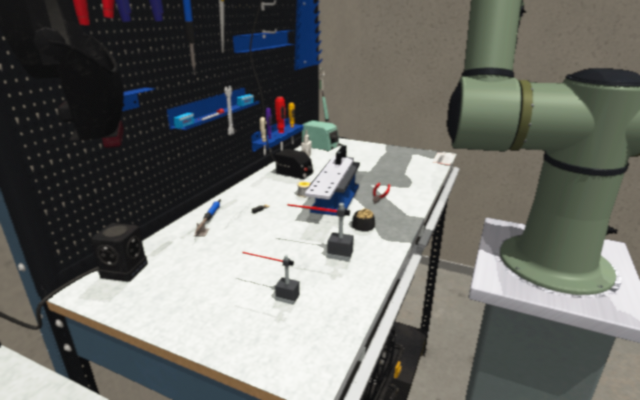

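View pics/topc.png

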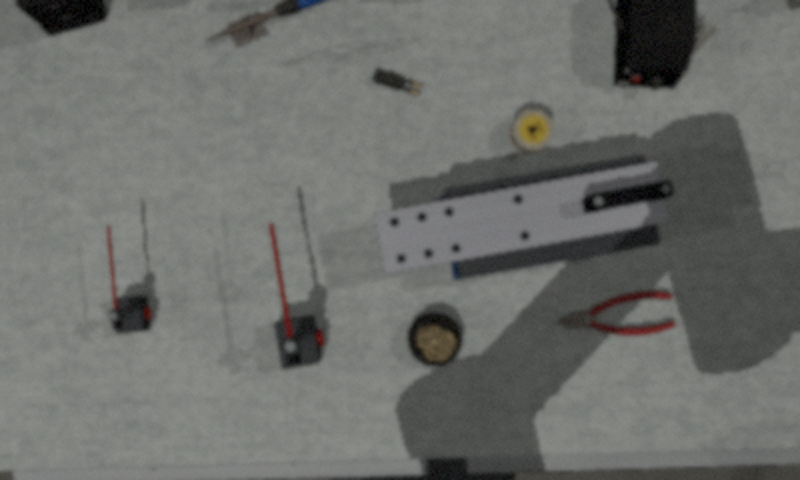

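```bash
cat > m.py <<'E'
from h import *
np.set_printoptions(precision=4,suppress=True)
def rect(pts):
    (c,s,a)=cv2.minAreaRect((pts[:,:2]*1000).astype(np.float32)); return np.round(c,1),np.round(s,1),round(a,2)
def meas(n,f):
    p=cv2.imread('pics/'+f)[:,:,::-1].astype(int); d=np.load('pics/'+f+'.npy'); X=cloud(n,d)
    roi=(d>0)&(abs(X[...,0]-.5)<.25)&(X[...,1]>-.3)&(X[...,1]<.25)
    z=X[...,2]; print(n,'zhist',np.histogram(z[roi],bins=np.arange(-.01,.14,.01)))
    for nm,lo,hi in (('plate',.086,.096),('riser',.074,.0845),('handle',.118,.14)):
        m=(roi&(z>lo)&(z<hi)).astype(np.uint8); m=cv2.morphologyEx(m,cv2.MORPH_OPEN,np.ones((2,2)))
        _,l,st,_=cv2.connectedComponentsWithStats(m)
        for i in np.argsort(-st[1:,4])[:3]+1: print(nm,st[i],rect(X[l==i]),np.median(X[l==i],0))
    R,G,B=np.moveaxis(p,-1,0); m=((R>90)&(G<.5*R)&(B<.5*R)).astype(np.uint8)
    _,l,st,_=cv2.connectedComponentsWithStats(m,connectivity=8)
    for i in np.argsort(-st[1:,4])[:4]+1:
        r,c=np.where(l==i); print('red',st[i],'depth z',np.percentile(z[l==i],[10,50,90]))
        q=np.array([atz(n,a,b,.104)[:2] for a,b in zip(r,c)]); vx,vy,x0,y0=cv2.fitLine(q.astype(np.float32),2,0,.01,.01).ravel()
        print('   line@.104',x0,y0,'dir',vx,vy,q.min(0),q.max(0))
if __name__=='__main__':
    meas('top','top0.png'); meas('scene','scene0.png')
E
python3 m.py
```

```text
top zhist (array([15605, 30782,   586,   303,   797,   574,   278,   644,   785,
        2263,  2874,   185,    88,   379,     2]), array([-0.01,  0.  ,  0.01,  0.02,  0.03,  0.04,  0.05,  0.06,  0.07,
        0.08,  0.09,  0.1 ,  0.11,  0.12,  0.13,  0.14]))
plate [ 319  142  147   56 4054] (array([533.1, -70.8]), array([ 77.8, 328.9]), 12.68) [ 0.5295 -0.0542  0.0908]
riser [360 173 102  27 965] (array([492.6, -71.8]), array([ 20.1, 312.5]), 8.91) [ 0.4984 -0.1061  0.0806]
riser [353 138 101  23 521] (array([555.9, -54.5]), array([ 63.7, 327.2]), 24.5) [ 0.5716 -0.0871  0.0814]
handle [425 151  43  15 363] (array([ 551.7, -184.2]), array([ 16.3, 121.1]), 10.7) [ 0.5473 -0.1643  0.125 ]
handle [274 231   5   5  22] (array([416., 160.]), array([7.5, 8.1]), 88.16) [0.4159 0.1591 0.1225]
red [441 222  25   5  43] depth z [0.0124 0.0146 0.0164]
   line@.104 0.421736 -0.17501579 dir 0.11065185 -0.99385923 [ 0.4192 -0.1998] [ 0.426  -0.1539]
red [272 214   3  13  14] depth z [0.1047 0.1069 0.1082]
   line@.104 0.4409352 0.16560246 dir 0.99469614 0.10285731 [0.4288 0.164 ] [0.4517 0.1674]

[... 1230 characters left out ...]
4  18] (array([450.4,  58.9]), array([  6.2, 226.3]), 18.9) [0.415  0.1621 0.1193]
red [ 73   0  16  25 273] depth z [0.464  0.4794 0.4928]
   line@.104 -5.708846 5.392722 dir 0.7924022 -0.60999894 [-500.4275 -202.6639] [269.8896 393.9524]
red [275  96  10  36 235] depth z [0.1264 0.1818 0.2145]
   line@.104 0.9804245 -0.57241625 dir 0.50049025 -0.86574215 [ 0.8234 -0.8311] [ 1.1325 -0.3115]
red [102   0  11  18 173] depth z [0.4725 0.4836 0.4946]
   line@.104 -13.672341 12.660583 dir 0.7624505 -0.6470465 [-507.1448 -202.1801] [243.4955 438.6014]
red [299 206  38   6  92] depth z [0.017  0.106  0.1074]
   line@.104 0.4655036 0.16333482 dir 0.9913677 0.13111097 [0.4278 0.1547] [0.5077 0.1715]
```

```bash
cat > m2.py <<'E'
from h import *
import sys
np.set_printoptions(precision=4,suppress=True)
def plane(n,r,c,z):
    return np.array([atz(n,a,b,z)[:2] for a,b in zip(r,c)])*1000
def hull(n,m,z):
    r,c=np.where(m); q=plane(n,r,c,z).astype(np.float32); (ce,s,a)=cv2.minAreaRect(q); return np.round(ce,1),np.round(s,1),round(a,2)
def comps(m,k=2):
    _,l,st,_=cv2.connectedComponentsWithStats(m.astype(np.uint8),connectivity=8)
    return [l==i for i in np.argsort(-st[1:,4])[:k]+1]
def rods(n,f,z=.104):
    p=cv2.imread('pics/'+f).astype(int); B,G,R=np.moveaxis(p,-1,0)
    d=np.load('pics/'+f+'.npy'); X=cloud(n,d)
    m=(R-np.maximum(G,B)>25)&(X[...,1]>.05)&(X[...,1]<.45)&(X[...,0]>.42)&(X[...,0]<.62)
    for mm in comps(m,4):
        r,c=np.where(mm)
        if len(r)<8: continue
        q=plane(n,r,c,z); v=cv2.fitLine(q.astype(np.float32),2,0,.01,.01).ravel()
        print(n,'rod n',len(r),'px',r.mean(),c.mean(),'line',v,'angle to x',np.degrees(np.arctan(v[1]/v[0])),q[:,0].min(),q[:,0].max(),'z',np.percentile(X[mm][:,2],[50,90]))
if __name__=='__main__':
    n,f='top',sys.argv[1]
    p=cv2.imread('pics/'+f); d=np.load('pics/'+f+'.npy'); X=cloud(n,d); z=X[...,2]
    roi=(d>0)&(abs(X[...,0]-.52)<.12)&(X[...,1]>-.26)&(X[...,1]<.14)
    up=roi&(z>.05)&(z<.2)
    g=cv2.cvtColor(p,cv2.COLOR_BGR2GRAY)
    k=np.ones((3,3),np.uint8)
    pl=comps(cv2.morphologyEx((roi&(z>.0862)&(z<.1)&(g>80)).astype(np.uint8),cv2.MORPH_OPEN,k),1)[0]
    print('plate',pl.sum(),hull(n,pl,.09))
    ris=cv2.morphologyEx((roi&(z>.07)&(z<.1)&(g<70)).astype(np.uint8),cv2.MORPH_OPEN,k)
    for c in comps(ris,3): print('riser strip',c.sum(),hull(n,c,.08))
    h=comps(roi&(z>.112)&(z<.14),1)[0]; print('handle',h.sum(),hull(n,h,.125))
    rods(n,f)
    if len(sys.argv)>2: rods('scene',sys.argv[2])
    o=p.copy(); 
    for m,col in ((pl,(0,255,0)),(ris>0,(255,0,0)),(h,(0,0,255))): o[m]=(o[m]*.5+np.array(col)*.5)
    cv2.imwrite('pics/ov_'+f,cv2.resize(o[100:260,230:510],None,fx=2.8,fy=2.8,interpolation=0))
E
python3 m2.py top0.png scene0.png
```

```text
Traceback (most recent call last):
  File "m2.py", line 28, in <module>
    print('plate',pl.sum(),hull(n,pl,.09))
                           ~~~~^^^^^^^^^^
  File "m2.py", line 7, in hull
    r,c=np.where(m); q=plane(n,r,c,z).astype(np.float32); (ce,s,a)=cv2.minAreaRect(q); return np.round(ce,1),np.round(s,1),round(a,2)
                       ~~~~~^^^^^^^^^
  File "m2.py", line 5, in plane
    return np.array([atz(n,a,b,z)[:2] for a,b in zip(r,c)])*1000
                     ~~~^^^^^^^^^
  File "h.py", line 12, in atz
    o,v=ray(n,r,c); return o+v*(z-o[2])/v[2]
        ~~~^^^^^^^
  File "h.py", line 9, in ray
    k=bot.get_calibration(n); K=np.array(k['intrinsics']);R=Rotation.from_quat(k['rotation']).as_matrix()
ValueError: time passes only in moves, steps and waits
```

```bash
sed -i 's/bot.get_calibration(n)/cal(n)/; 3a import functools\ncal=functools.cache(lambda n: bot.get_calibration(n))' h.py; python3 m2.py top0.png scene0.png
```

```text
plate 3693 (array([533.9, -63.4]), array([ 59.9, 278.7]), 8.76)
riser strip 881 (array([ 500.9, -100.4]), array([ 20.7, 199.9]), 8.2)
riser strip 497 (array([574.4, -89.6]), array([ 10.5, 199.8]), 8.23)
handle 376 (array([ 548.7, -161.1]), array([16.3, 81.5]), 8.95)
top rod n 133 px 202.81954887218046 270.25563909774434 line [  0.9898   0.1426 473.2304 170.161 ] angle to x 8.199546 424.91289270727003 532.5068576296027 z [0.1068 0.1087]
top rod n 53 px 194.9433962264151 185.66037735849056 line [  0.9969   0.0784 492.9994 331.7736] angle to x 4.4941463 458.3144393508558 533.2494164129753 z [0.08   0.0828]
top rod n 18 px 216.05555555555554 203.27777777777777 line [  0.98     0.1988 451.6341 298.8318] angle to x 11.468838 446.03084214382824 457.48197389019276 z [0.0248 0.0278]
top rod n 12 px 226.75 289.0833333333333 line [  0.8395   0.5434 426.5175 135.4046] angle to x 32.916733 424.0336080723717 429.9075840832703 z [0.0343 0.0353]
scene rod n 123 px 207.6341463414634 311.8780487804878 line [  0.9898   0.1424 479.9693 166.4283] angle to x 8.187702 425.9335008179642 535.3989504312207 z [0.1063 0.1078]
scene rod n 109 px 256.3211009174312 262.4770642201835 line [  0.9978   0.0659 475.278  368.1583] angle to x 3.7776358 438.1842735243412 514.4168945598888 z [0.0797 0.0815]
```

View pics/ov_top0.png

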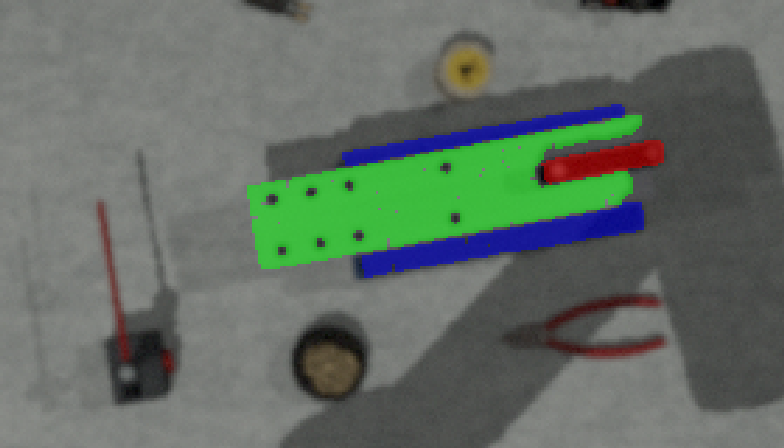

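Top crop shows the plate (green), rest strips (blue), and handle (red). There are two stands: top px (270,203), with its rod at z≈105 mm, and (186,195), with its rod at z≈80 mm and a smaller block. The first is the larger one, at the required 104 mm height, and it lies 172 mm beyond the rest's end, so it is the marker. Next I turn the tool, then travel.

Emit:
carry_out(increments=[[1,0,0,0,0,0,-0.12],[1,0,0,0,0,0,-0.12],[1,0,0,0,0,0,-0.12],[1,0,0,0,0,0,-0.12],[1,0,0,0,0,0,-0.12],[1,0,0,0,0,0,-0.12],[1,0,0,0,0,0,-0.12],[1,0,0,0,0,0,-0.12]])

```text
time_s: 1.37
position: [0.1952, -0.5142, 0.2453]
orientation: [0.787, 0.617, -0.0, 0.0]
wrist_force: [0.4, -0.0, -0.6]
gripper_width: 0.0851
```

Emit:
carry_out(increments=[[1,0,0,0,0,0,-0.1],[1,0,0,0,0,0,-0.1],[1,0,0,0,0,0,-0.1],[1,0,0,0,0,0,-0.1],[1,2.3,3.1,0,0,0,0],[1,2.3,3.1,0,0,0,0],[1,2.3,3.1,0,0,0,0],[1,2.3,3.1,0,0,0,0]])

```text
time_s: 2.03
position: [0.3045, -0.4034, 0.2453]
orientation: [0.652, 0.758, 0.0, 0.0]
wrist_force: [0.2, -0.5, 0.1]
gripper_width: 0.0851
```

Emit:
carry_out(increments=[[1,2.3,3.1,0,0,0,0],[1,2.3,3.1,0,0,0,0],[1,2.3,3.1,0,0,0,0],[1,2.3,3.1,0,0,0,0],[1,2.3,3.1,0,0,0,0],[1,2.3,3.1,0,0,0,0],[1,2.3,3.1,0,0,0,0],[1,0,0,0,0,0,0]])

```text
time_s: 2.7
position: [0.4978, -0.2079, 0.2454]
orientation: [0.649, 0.761, 0.002, 0.0]
wrist_force: [-1.3, -0.4, 0.7]
gripper_width: 0.0857
```

Emit:
carry_out(increments=[[1,1.9,2.9,0,0,0,0],[1,1.9,2.9,0,0,0,0],[1,0,0,3,0,0,0],[1,0,0,3,0,0,0],[1,0,0,1.5,0,0,0],[1,0,0,0,0,0,0],[1,0,0,0,0,0,0]])

```text
time_s: 3.28
position: [0.5449, -0.1662, 0.1698]
orientation: [0.651, 0.759, -0.0, -0.001]
wrist_force: [1.3, -0.6, 0.0]
gripper_width: 0.0856
```

Run:
```python
from h import *
np.set_printoptions(precision=4,suppress=True)
s=bot.read_state(); print(s['position'],s['joints'],s['wrist_force']); R=Rotation.from_quat(s['orientation']).as_matrix(); print(R, np.degrees(np.arctan2(R[1,0],R[0,0])))
snap('top','top1.png')
p=cv2.imread('pics/top1.png'); s1,_=snap('scene'); 
a=cv2.resize(p[100:260,310:510],(500,400)); b=cv2.resize(s1[100:228,260:420,::-1],(500,400)); cv2.imwrite('pics/v1.png',np.vstack([a,b])[:, :][:800]); cv2.imwrite('pics/v1.png',cv2.resize(np.hstack([a,b]),(800,320)))
```

```text
[ 0.5449 -0.1662  0.1698] [-0.4256  0.4232 -0.251   0.8985 -0.0001  0.9934] [ 1.3361 -0.6041  0.0411]
[[-0.1512  0.9885 -0.0018]
 [ 0.9885  0.1512  0.0007]
 [ 0.001  -0.0016 -1.    ]] 98.69597222701026
```

View pics/v1.png

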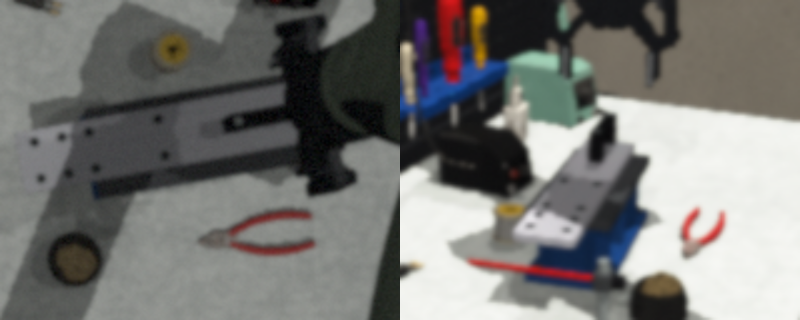

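View shows the open jaws straddling the handle (at 240,120 in the left half), aligned with it, with the bystanders clear. Descending, then pinching.

Emit:
carry_out(increments=[[1,0.4,0.5,2,0,0,0],[1,0,0,2,0,0,0],[1,0,0,1.5,0,0,0],[1,0,0,0.3,0,0,0],[1,0,0,0,0,0,0],[1,0,0,0,0,0,0]])

```text
time_s: 3.88
position: [0.5508, -0.1621, 0.1138]
orientation: [0.651, 0.759, 0.0, 0.001]
wrist_force: [0.4, 0.9, -0.7]
gripper_width: 0.0856
```

Emit:
carry_out(increments=[[-0.3,0,0,0,0,0,0],[-0.3,0,0,0,0,0,0],[-0.3,0,0,0,0,0,0],[-0.3,0,0,0,0,0,0]], newtons=50)

```text
time_s: 4.22
position: [0.5502, -0.1616, 0.1129]
orientation: [0.651, 0.759, 0.0, 0.0]
wrist_force: [-0.1, -0.2, -0.9]
gripper_width: 0.0388
```

Emit:
carry_out(increments=[[-1,0,0,0.1,0,0,0],[-1,0,0,0,0,0,0],[-1,0,0,0,0,0,0],[-1,0,0,0,0,0,0],[-1,0,0,0,0,0,0],[-1,0,0,0,0,0,0]], newtons=50)

```text
time_s: 4.72
position: [0.5498, -0.1616, 0.1114]
orientation: [0.651, 0.759, -0.0, 0.0]
wrist_force: [-1.1, -1.2, 3.5]
gripper_width: 0.0151
```

Run:
```python
from h import *
np.set_printoptions(precision=4,suppress=True)
s=bot.read_state(); print(s['position'],s['wrist_force'],s['torque'],s['gripper_width']); R=Rotation.from_quat(s['orientation']).as_matrix(); print(np.degrees(np.arctan2(R[1,0],R[0,0])),R[2])
```

```text
[ 0.5498 -0.1616  0.1114] [-1.0908 -1.1937  3.5231] [-0.174   0.2813  0.2033] 0.015076741469150686
98.71244900279315 [-0.0003 -0.0002 -1.    ]
```

Gripped with width 15 mm and a light press of 3.5 N. Straighten, then slide in gentle steps.

Emit:
carry_out(increments=[[-1,0.5,0,0.05,0,0,0.01],[-1,1,-0.05,0,0,0,0],[-1,1,-0.05,0,0,0,0],[-1,1,-0.05,0,0,0,0],[-1,1,-0.05,0,0,0,0],[-1,0.5,-0.05,0,0,0,0],[-1,0,0,0,0,0,0]])

```text
time_s: 5.3
position: [0.541, -0.1119, 0.1114]
orientation: [0.655, 0.756, 0.0, 0.001]
wrist_force: [1.7, -0.7, 5.8]
gripper_width: 0.0154
```

Emit:
carry_out(increments=[[-1,0.5,-0.05,0,0,0,0],[-1,1,-0.05,0,0,0,0],[-1,1,-0.05,0,0,0,0],[-1,1,-0.03,0,0,0,0],[-1,0.5,0,0,0,0,0],[-1,0,0,0,0,0,0],[-1,0,0,0,0,0,0]])

```text
time_s: 5.88
position: [0.5336, -0.0732, 0.1114]
orientation: [0.655, 0.755, 0.0, 0.001]
wrist_force: [1.8, -1.1, 6.2]
gripper_width: 0.015
```

```bash
cat > s.py <<'E'
from h import *
import sys
np.set_printoptions(precision=4,suppress=True)
s=bot.read_state(); print(s['time_s'],s['position'],s['wrist_force'],s['torque'],s['gripper_width']); R=Rotation.from_quat(s['orientation']).as_matrix(); print(np.degrees(np.arctan2(R[1,0],R[0,0])),R[2])
snap('top','top%s.png'%sys.argv[1]);snap('scene','scene%s.png'%sys.argv[1])
E
python3 s.py 2; python3 m2.py top2.png scene2.png
```

```text
5.8833 [ 0.5336 -0.0732  0.1114] [ 1.7501 -1.1179  6.2497] [-0.4309  0.0296 -0.0517] 0.015048273844536761
98.13148800303782 [-0.0006  0.0016 -1.    ]
plate 1245 (array([508.6,  99.1]), array([60.1, 88.4]), 7.79)
riser strip 327 (array([491.1, -38.9]), array([18.1, 76.1]), 8.95)
riser strip 266 (array([562.9, -27.1]), array([15.4, 72.2]), 8.2)
riser strip 39 (array([502.1,  21. ]), array([11.8, 11.8]), 88.2)
handle 89 (array([528.6, -42.9]), array([16.2, 20.2]), 9.64)
top rod n 140 px 203.42857142857142 270.35 line [  0.9899   0.1421 472.0615 170.0104] angle to x 8.170111 424.91289270727003 532.5068576296027 z [0.1066 0.109 ]
top rod n 58 px 195.1206896551724 185.68965517241378 line [  0.997    0.0772 492.6578 331.7239] angle to x 4.4296656 458.3144393508558 533.2494164129753 z [0.0802 0.0829]
top rod n 19 px 216.21052631578948 203.1578947368421 line [  0.9965   0.0838 451.345  299.0672] angle to x 4.8098593 445.97552456793545 457.48197389019276 z [0.0251 0.0279]
top rod n 12 px 226.91666666666666 289.3333333333333 line [  0.5892   0.808  426.1866 134.9364] angle to x 53.899857 424.0336080723717 429.852552301648 z [0.034  0.0353]
scene rod n 151 px 207.47682119205297 311.70198675496687 line [  0.9904   0.1385 480.6021 165.9012] angle to x 7.9609838 425.9335008179642 535.3989504312207 z [0.1056 0.1077]
scene rod n 108 px 256.2962962962963 262.30555555555554 line [  0.998    0.0634 475.5803 368.2139] angle to x 3.6367583 438.1842735243412 514.4168945598888 z [0.08   0.0814]
```

View pics/ov_top2.png

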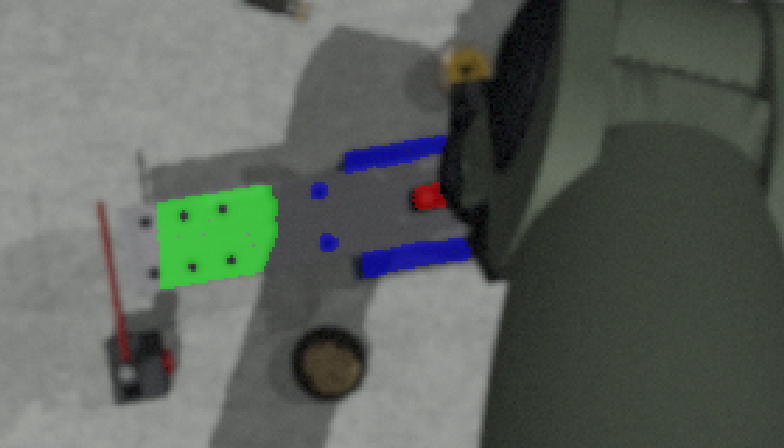

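```bash
cat > e.py <<'E'
from m2 import *
f=sys.argv[1]; n='top'
p=cv2.imread('pics/'+f).astype(int); d=np.load('pics/'+f+'.npy'); X=cloud(n,d); z=X[...,2]
a=np.radians(8.2); u=np.array([-np.sin(a),np.cos(a)]); w=np.array([np.cos(a),np.sin(a)])
r,c=np.mgrid[:400,:640]; 
def UW(r,c,zz):
    q=plane(n,r,c,zz); return q@u,q@w
B,G,R=np.moveaxis(p,-1,0); red=cv2.dilate((R-np.maximum(G,B)>20).astype(np.uint8),np.ones((3,3)))>0
m=(d>0)&(z>.05)&(z<.1)&(abs(X[...,0]-.52)<.07)&(X[...,1]>0.0)&(X[...,1]<.2)&~red
m=comps(m,1)[0]
rr,cc=np.where(m); U,W=UW(rr,cc,.09)
edges={'nearW':[], 'farW':[], 'front':[]}
for lo in np.arange(-40,max(U)-14,4):
    s=(U>=lo)&(U<lo+4); edges['nearW'].append((lo+2,W[s].min())); edges['farW'].append((lo+2,W[s].max()))
wc=np.median(W)
for lo in np.arange(wc-24,wc+24,4):
    s=(W>=lo)&(W<lo+4); edges['front'].append((lo+2,U[s].max()))
for k,v in edges.items():
    v=np.array(v); cf=np.polyfit(v[:,0],v[:,1],1); print(k,'mean',np.median(v[:,1]),'slope deg',np.degrees(np.arctan(cf[0])),'std',np.std(v[:,1]-np.polyval(cf,v[:,0])),v[:,1].round(0) if k=='front' else '')
rodm=(R-np.maximum(G,B)>25)&(z>.09)&(abs(X[...,0]-.50)<.04)&(X[...,1]>.14)&(X[...,1]<.2); rr,cc=np.where(rodm); U2,W2=UW(rr,cc,.104); print('rod u',np.median(U2), 'slope',np.degrees(np.polyfit(W2,U2,1)[0]),len(U2))
print('half px mm ~1; rest centre w 516.06, end u -70.7')
E
sed -i 's/<.14)/<.2)/' m2.py; python3 e.py top2.png; echo; python3 e.py top0.png
```

```text
nearW mean 488.10147839010557 slope deg -0.2506947148320948 std 0.4948140810913993 
farW mean 546.7993081114787 slope deg -0.18710705429601668 std 0.5193336719456982 
front mean 89.31462279832527 slope deg 0.039554117999637144 std 0.5487902408502141 [89. 90. 89. 89. 90. 89. 88. 90. 89. 90. 90. 89.]
rod u 100.75986736056213 slope -0.02544046517998816 70
half px mm ~1; rest centre w 516.06, end u -70.7

nearW mean 488.59517704995267 slope deg 0.21679609511166847 std 0.44711617655457225 
farW mean 547.5074402014574 slope deg -0.25352845372396265 std 0.47533294068672866 
front mean 0.05171098605202768 slope deg 0.6828397477472238 std 0.44901631535225617 [-0. -1.  0. -0.  1.  0. -0.  0.  0. -1.  1.  0.]
rod u 100.78077982939764 slope -0.09364943477952271 69
half px mm ~1; rest centre w 516.06, end u -70.7
```

Emit:
carry_out(increments=[[-1,0.4,-0.06,0,0,0,0],[-1,0.4,-0.06,0,0,0,0],[-1,0.25,0,0,0,0,0],[-1,0,0,0,0,0,0],[-1,0,0,0,0,0,0],[-1,0,0,0,0,0,0]])

```text
time_s: 6.48
position: [0.5314, -0.0641, 0.1115]
orientation: [0.656, 0.755, -0.0, 0.002]
wrist_force: [0.6, -4.6, 6.1]
gripper_width: 0.0151
```

```bash
python3 s.py 3; python3 e.py top3.png; python3 m2.py top3.png | grep strip
python3 - <<'E'
import cv2,numpy as np
p=cv2.imread('pics/top3.png'); q=cv2.imread('pics/scene3.png')
cv2.imwrite('pics/v3.png',np.hstack([cv2.resize(p[130:250,240:400],(400,300),interpolation=2),cv2.resize(q[130:250,250:410],(400,300),interpolation=2)]))
E
```

```text
6.4833 [ 0.5314 -0.0641  0.1115] [ 0.5758 -4.5866  6.1136] [-1.0588 -0.1825  0.0357] 0.01513871821801431
98.07477025389653 [-0.0026  0.0018 -1.    ]
nearW mean 487.2716727500086 slope deg 0.01064576523591468 std 0.5000483580432669 
farW mean 546.0094348217427 slope deg 0.0559637428009047 std 0.5127014171362012 
front mean 96.15427608405489 slope deg -0.011119573685546679 std 0.539610130300944 [97. 96. 95. 97. 96. 95. 97. 96. 97. 96. 96. 97.]
rod u 100.27792918848749 slope -0.08234238727936836 88
half px mm ~1; rest centre w 516.06, end u -70.7
riser strip 273 (array([490.1, -34.2]), array([17.4, 65.8]), 9.21)
riser strip 239 (array([561.9, -22.2]), array([16. , 62.2]), 8.2)
riser strip 45 (array([536.1,  36.7]), array([13.8, 11.8]), 88.24)
```

View pics/v3.png

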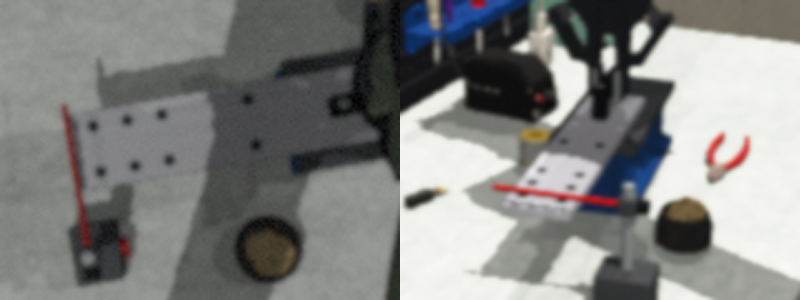

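```bash
cat > pr.py <<'E'
from m2 import *
a=np.radians(8.2); u=np.array([-np.sin(a),np.cos(a)]); w=np.array([np.cos(a),np.sin(a)])
k=cal('top'); K=np.array(k['intrinsics']); R=Rotation.from_quat(k['rotation']).as_matrix(); o=np.array(k['position'])
def px(U,W,z):
    P=np.r_[(U*u+W*w)/1000,z]; q=K@(R.T@(P-o)); return q[:2]/q[2]
for f in sys.argv[1:]:
    p=cv2.imread('pics/'+f).astype(np.float32); Us=np.arange(84,116,1.)
    M=np.array([[px(U,W,.09) for W in np.arange(494,540,1.)] for U in Us],np.float32)
    S=cv2.remap(p,M[...,0],M[...,1],cv2.INTER_LINEAR).mean(1)
    print(f); print(' '.join(f'{U:.0f}:{int(s[0])},{int(s[2]-s[1])}' for U,s in zip(Us,S)))
E
python3 pr.py top0.png top2.png top3.png
```

```text
top0.png
84:125,-2 85:126,-2 86:126,-2 87:125,-2 88:125,-2 89:125,-2 90:125,-2 91:125,-2 92:125,-2 93:125,-2 94:125,-2 95:124,-2 96:122,-1 97:117,1 98:109,5 99:96,13 100:82,24 101:68,36 102:62,42 103:68,39 104:81,29 105:95,18 106:107,9 107:115,3 108:120,0 109:122,-1 110:123,-2 111:124,-2 112:124,-2 113:125,-2 114:125,-2 115:125,-2
top2.png
84:130,0 85:131,0 86:132,0 87:133,0 88:133,0 89:133,-1 90:132,-1 91:131,-1 92:131,-1 93:130,-1 94:130,-2 95:130,-2 96:128,-1 97:123,0 98:114,5 99:102,12 100:87,24 101:72,36 102:66,43 103:72,41 104:85,31 105:100,20 106:112,10 107:121,4 108:126,0 109:128,-1 110:129,-2 111:130,-2 112:130,-2 113:130,-2 114:130,-2 115:130,-2
top3.png
84:107,-1 85:113,-1 86:119,-1 87:124,-1 88:128,-1 89:131,0 90:132,0 91:131,0 92:128,0 93:122,0 94:114,0 95:103,0 96:92,1 97:82,5 98:74,13 99:65,24 100:57,36 101:53,47 102:56,50 103:68,44 104:84,32 105:100,19 106:112,10 107:121,3 108:125,0 109:128,-1 110:129,-2 111:130,-2 112:130,-2 113:130,-2 114:130,-2 115:130,-2
```

```bash
cat > ho.py <<'E'
from m2 import *
from pr import px
# rectified plate-plane image 0.5 mm/px, u from front, w
def rec(f,u0,u1):
    p=cv2.cvtColor(cv2.imread('pics/'+f),cv2.COLOR_BGR2GRAY).astype(np.float32)
    M=np.array([[px(U,W,.09) for W in np.arange(485,550,.5)] for U in np.arange(u0,u1,.5)],np.float32)
    return cv2.remap(p,M[...,0],M[...,1],cv2.INTER_CUBIC)
for f,u0,u1 in (('top0.png',-70,-6),('top2.png',20,84),('top3.png',28,92)):
    I=rec(f,u0,u1); D=cv2.morphologyEx(I,cv2.MORPH_CLOSE,np.ones((27,27)))-I
    m=comps(D>25,6); out=[]
    for c in m:
        r,k=np.where(c); wt=D[c]; out.append((round(u0+.5*(r@wt)/wt.sum(),2),round(485+.5*(k@wt)/wt.sum(),2),int(c.sum())))
    print(f,sorted(out))
E
python3 ho.py
```

```text
top0.png [(np.float64(-68.59), np.float64(536.62), 132), (np.float64(-44.55), np.float64(548.93), 370), (np.float64(-43.9), np.float64(500.3), 282), (np.float64(-43.7), np.float64(536.26), 292), (np.float64(-16.99), np.float64(499.94), 287), (np.float64(-16.58), np.float64(536.1), 295)]
top2.png [(np.float64(21.33), np.float64(535.1), 129), (np.float64(40.38), np.float64(548.73), 382), (np.float64(46.07), np.float64(535.27), 272), (np.float64(46.09), np.float64(499.34), 290), (np.float64(73.14), np.float64(499.31), 286), (np.float64(73.16), np.float64(535.32), 275)]
top3.png [(np.float64(29.78), np.float64(498.47), 167), (np.float64(47.07), np.float64(548.35), 509), (np.float64(55.26), np.float64(498.46), 282), (np.float64(55.38), np.float64(534.63), 290), (np.float64(82.24), np.float64(534.58), 304), (np.float64(82.29), np.float64(498.56), 318)]
```

Emit:
carry_out(increments=[[-1,0.15,-0.05,0,0,0,0],[-1,0,0,0,0,0,0],[-1,0,0,0,0,0,0],[-1,0,0,0,0,0,0],[-1,0,0,0,0,0,0],[-1,0,0,0,0,0,0]])

```text
time_s: 7.08
position: [0.531, -0.0629, 0.1116]
orientation: [0.656, 0.755, -0.0, 0.002]
wrist_force: [2.2, -5.7, 5.2]
gripper_width: 0.0147
```

```bash
python3 s.py 4; sed -i "s/('top3.png',28,92)/('top3.png',28,92),('top4.png',29,93)/" ho.py; python3 ho.py|tail -1
```

```text
7.0833 [ 0.531  -0.0629  0.1116] [ 2.1596 -5.6654  5.1659] [-1.0934 -0.1986 -0.0389] 0.014689026380589647
98.06114455383982 [-0.0031  0.0023 -1.    ]
top4.png [(np.float64(30.83), np.float64(534.43), 172), (np.float64(48.99), np.float64(548.23), 564), (np.float64(56.47), np.float64(498.48), 299), (np.float64(56.53), np.float64(534.33), 292), (np.float64(83.24), np.float64(534.55), 296), (np.float64(83.33), np.float64(498.3), 311)]
```

Emit:
carry_out(increments=[[-1,0,0,0.03,0,0,0],[-1,0,0,0,0,0,0],[-1,0,0,0,0,0,0],[-1,0,0,0,0,0,0],[-1,0,0,0,0,0,0],[-1,0,0,0,0,0,0]])

```text
time_s: 7.68
position: [0.531, -0.063, 0.1115]
orientation: [0.656, 0.755, -0.0, 0.002]
wrist_force: [1.4, -5.9, 6.3]
gripper_width: 0.0148
```

```bash
python3 s.py 5; sed -i "s/('top4.png',29,93)/('top5.png',29,93)/" ho.py; python3 ho.py|tail -1
python3 - <<'E'
from h import *
a=np.radians(8.2); u=np.array([-np.sin(a),np.cos(a)]); w=np.array([np.cos(a),np.sin(a)])
for f,lo,hi in (('top0.png',-150,-8),('top2.png',-60,80),('top5.png',-60,90)):
    d=np.load('pics/'+f+'.npy'); X=cloud('top',d); U=X[...,:2]@u*1000; W=X[...,:2]@w*1000
    m=(d>0)&(U>lo)&(U<hi)&(abs(W-517)<24)&(abs(X[...,2]-.09)<.008); c=np.linalg.lstsq(np.c_[U[m],W[m]-517,np.ones(m.sum())],X[m][:,2]*1000,rcond=None)[0]
    print(f,'pitch,roll deg',np.degrees(c[:2]),'z at u=-70,+90',c[2]-70*c[0],c[2]+90*c[0])
p=cv2.imread('pics/top5.png'); q=cv2.imread('pics/scene5.png')
cv2.imwrite('pics/v5.png',np.hstack([cv2.resize(p[100:260,230:430],(400,320),interpolation=2),cv2.resize(q[130:258,250:410],(400,320),interpolation=2)]))
print(abs(bot.read_state()['joint_vel']).max())
E
```

```text
7.6833 [ 0.531  -0.063   0.1115] [ 1.4488 -5.9369  6.2676] [-1.0703 -0.1845 -0.0685] 0.014770088801675985
98.05773579619567 [-0.0032  0.0024 -1.    ]
top5.png [(np.float64(30.86), np.float64(534.31), 178), (np.float64(48.51), np.float64(548.28), 545), (np.float64(56.29), np.float64(534.43), 287), (np.float64(56.46), np.float64(498.52), 281), (np.float64(83.17), np.float64(534.51), 308), (np.float64(83.39), np.float64(498.39), 305)]
top0.png pitch,roll deg [ 0.07934579 -0.13869488] z at u=-70,+90 90.97067793369716 91.19225317229446
top2.png pitch,roll deg [-0.0251849 -0.1068609] z at u=-70,+90 91.01732407957722 90.94699458498751
top5.png pitch,roll deg [-0.08576458 -0.20806641] z at u=-70,+90 90.94771766980963 90.70821777844455
0.0012454225479224942
```

View pics/v5.png

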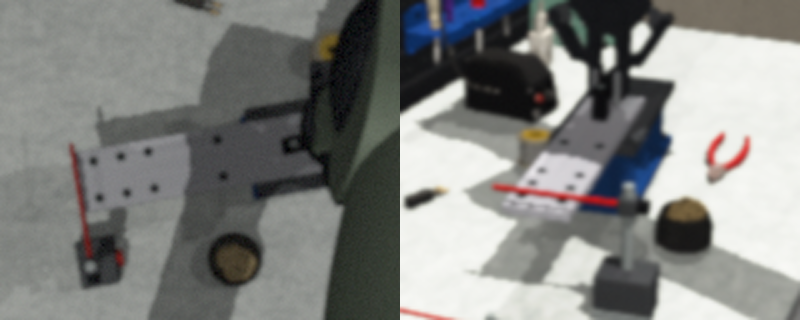

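Emit:
carry_out(increments=[[-1,0.03,-0.03,0.02,0,0.004,0],[-1,0,0,0,0,0,0],[-1,0,0,0,0,0,0],[-1,0,0,0,0,0,0],[-1,0,0,0,0,0,0],[-1,0,0,0,0,0,0]])

```text
time_s: 8.28
position: [0.531, -0.063, 0.1114]
orientation: [0.656, 0.755, 0.001, 0.001]
wrist_force: [1.7, -6.3, 8.1]
gripper_width: 0.0151
```

```bash
python3 s.py 6; sed -i "s/('top5.png',29,93)/('top6.png',29,93)/" ho.py; python3 ho.py|tail -1
python3 - <<'E'
from h import *
a=np.radians(8.2); u=np.array([-np.sin(a),np.cos(a)]); w=np.array([np.cos(a),np.sin(a)])
for f,lo,hi in (('top6.png',-60,90),):
    d=np.load('pics/'+f+'.npy'); X=cloud('top',d); U=X[...,:2]@u*1000; W=X[...,:2]@w*1000
    m=(d>0)&(U>lo)&(U<hi)&(abs(W-517)<24)&(abs(X[...,2]-.09)<.008); c=np.linalg.lstsq(np.c_[U[m],W[m]-517,np.ones(m.sum())],X[m][:,2]*1000,rcond=None)[0]
    print(f,'pitch,roll deg',np.degrees(c[:2]),'z at u=-70,+90',c[2]-70*c[0],c[2]+90*c[0])
E
```

```text
8.2833 [ 0.531  -0.063   0.1114] [ 1.7138 -6.3483  8.0956] [-1.2433 -0.236  -0.0437] 0.01513752202748594
98.05603639447457 [ 0.      0.0029 -1.    ]
top6.png [(np.float64(30.82), np.float64(534.34), 170), (np.float64(48.25), np.float64(548.33), 512), (np.float64(56.21), np.float64(534.47), 286), (np.float64(56.43), np.float64(498.49), 284), (np.float64(83.26), np.float64(534.5), 304), (np.float64(83.38), np.float64(498.36), 303)]
top6.png pitch,roll deg [0.06760553 0.18569324] z at u=-70,+90 90.80456166026005 90.99335191160222
```

```bash
python3 -c "
from plant import bot
print(bot.hand_in())"
```

```text
the job is handed in; nothing more can be done
None
```

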